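# Stack the fittings cases square in the corner stand

## Task

Take the two closed fittings cases off the sloping rack and stack them flat on the black-lidded case in the corner stand: the yellow-lidded one first, let go of it, then the blue-lidded one on top, all with their foot tabs pointing the same way and each pushed snug against both upright plates so that the column is square. Each case's foot tab is caught under the lip at the low end of the rack, so draw it back up the slope before lifting it away, without forcing it. Set and push the cases gently, and leave the bottle and the loose pipe fittings alone.

Things in the scene. Friction and masses are not known exactly. Their poses are not given: they have to be found in the camera images.
- case_yellow: closed plastic case 110 (x) x 60 (y) x 44 (z) mm, yellow lid, flat top and underside. Foot tab 40 wide, 6 thick sticks out 12 mm at the bottom of its -x end. Origin: centre of the underside of the 110 x 60 body; x along its length away from the tab, z out of the lid. Goes on the black-lidded case. Starts in one of the rack's lanes (varies), tilted, tab end down, tab under the lip. 0.3 to 0.6 kg.
- case_blue: closed plastic case 110 (x) x 60 (y) x 44 (z) mm, blue lid, flat top and underside. Foot tab 40 wide, 6 thick sticks out 12 mm at the bottom of its -x end. Origin: centre of the underside of the 110 x 60 body; x along its length away from the tab, z out of the lid. Goes on the yellow-lidded case. Starts in one of the rack's lanes (varies), tilted, tab end down, tab under the lip. 0.3 to 0.6 kg.
- case_black: closed plastic case 110 (x) x 60 (y) x 44 (z) mm, black lid, flat top and underside. Foot tab 40 wide, 6 thick sticks out 12 mm at the bottom of its -x end. Origin: centre of the underside of the 110 x 60 body; x along its length away from the tab, z out of the lid. Bottom of the column: lies loose, flat on the stand against both plates. 0.8 kg.
- rack: fixed grey sheet-metal rack with green lip, 160 (x) x 250 (y) mm on the table. Origin: centre of its foot, z up. Its floor rises along its +x at 0.35 rad (20 degrees), from 28 mm high at the lip to 84 mm at the open rear, so cases can slide up. Two lanes, centred at y = -60 and +60 mm, nothing standing between or beside them.
- rack_lip (a point): middle of the lip's foot, at the low edge of the rack floor (rack axes). Square to the slope: a wall 15 mm high that the tabs rest against, with a flange 11 to 15 mm above the floor overhanging them by 8 mm, 4.5 mm short of the case body. Drawn 9 mm or more up the slope a case is clear of the flange and lifts freely square to the slope.
- stand: fixed corner stand: plywood base 175 (x) x 110 (y) x 10 mm with two upright aluminium plates up to 120 mm above the table. Origin: centre of the underside, z up. The far plate (66 wide) faces its -x; the side plate faces its -y, only along the last 30 mm before the corner. Other sides open. Cases lie along the stand's x, end without tab at the far plate.
- stand_corner (a point): the inside corner where the two upright plates meet the top of the base plate, axes as the stand's. A case snug in the corner has its origin at x = -55, y = -30 mm from here; z = 0 for the bottom case, 44 mm for the second, 88 mm for the third.
- bottle: bystander: teal closed drinking bottle, 64 mm diameter, 170 mm high; origin centre of its foot, z up
- elbow: bystander: steel pipe elbow, two legs of 50 mm along its x and y, 34 mm high; origin under its bend
- tee: bystander: steel and brass pipe tee, 76 mm long (x), stem 40 mm along y, 34 mm high; origin under its middle
Things that resemble listed ones, but are neither listed nor needed, are in the scene too. What is shaped like the case_blue but green is not meant.

How it is judged:
By the outcome, as a careful person would: the job done as asked, in the order asked, and still so for the second after the job is handed in, with the robot touching nothing.
It also fails if it takes over 72 s, if anything falls off the work surface, if the arm or the gripper's body presses on something with over 40 N, if the wrist force passes 120 N, or if a joint passes its speed limit or range.

## Robot

A 7-joint arm with a two-finger parallel gripper is mounted at the origin on the work surface. World frame = base frame: x ahead of the robot, y to its left, z up, the work surface at z = 0. Lengths are in m, angles in degrees, forces in N, time in s.
With the tool pointing down it reaches from about 0.375 to 0.925 m from the base axis. Payload 3.1 kg.
Tool frame: the origin (TCP) lies on the centre line of the jaws, within the pads' length; the fingertips stand 25 mm ahead of it and the grasp point (between the pads) lies 6 mm ahead of it; z points along the fingers, x is the direction in which the jaws open and shut, and the axes are right-handed (so a half turn about z gives the same grasp; the last joint's range is limited). The gripper opens to 85 mm and grips with 20 to 120 N. Pads are 22 mm wide; open, the fingers measure 114 mm over their backs; the gripper's body (76 mm by 85 mm) begins 54 mm behind the grasp point. The pads swing forward as they close: fully open they stand 13 mm farther back than shut.
Start: joints at [69.053, 21.939, 2.515, 91.553, -1.026, 66.532, -2.859], TCP at [0.172, -0.627, 0.256] pointing down, gripper open.
Joint ranges: [-149.38, 149.38], [-23.57, 123.04], [-84.95, 90], [0, 143.3], [-89.99, 269.99], [3.08, 112.72], [-163.45, 163.45]. Speed limits (degrees/s): [159.86, 159.86, 180, 180, 180, 180, 180].

## Interface

Orientations are given as a 3x3 rotation matrix whose columns are the frame's x, y, z axes.
In Python, from station import r gives the robot as it stands. The module is installed in compiled form; this text tells all that it offers.
- The arm moves only by the tool servo_tool, never from a script. Its argument "targets" is a list of rows, each a list of 5 numbers: the shift along the world's x, y, z in m, then the turn about the world's z in degrees, then the opening, from 0 (shut) to 1 (fully open). A call has 1 to 8 rows; each row shifts and turns the commanded pose from where the row before left it; what a row does not reach is not made up. A row lasts 1/12 s, in which the tool goes at most 41.7 mm and 7.16 degrees, less where a joint would pass 70% of its speed; a pose out of reach is approached as far as the arm can. A call with a gripper value outside its range is refused whole. The fingers move at their own pace and stop on an object; "grip_force" is the grip in N (left out, the last holds). Time passes only in rows, so rows that do not move let the fingers close. It gives the time, the measured TCP pose, the force and the opening at its end, in the units of the state.
- r.get_obs(): the state, without advancing time (a new reading comes with each control period).
- r.snapshot(name): name is "scene" or "top"; returns a dict with "frame" (480x640x3 uint8, red, green, blue), "K" (3x3 intrinsics, pixels), "eye" and "attitude" of the camera in the world. Camera axes: x right, y up, looking along -z (the intrinsics and any distortion apply to the point x, -y, -z); pixel columns grow to the right and rows downward; lengths in m; the calibration is good to about 2 mm. A picture is of the moment at which its call begins. There is no depth.
- r.sign_off(): hands the job in, once; it reports no verdict.
Trained networks look in the newest picture that a camera, given by its name, has taken for a name from the list of things; names that differ only in an ending like _2 or _b are one class to them, and where a whole thing is asked for, a point or a joint stands for the part that bears it (a point fixed in the world has none). Each returns a list of dicts, best first, with "conf" (0 to 1); they miss things now and then, are a little off and sometimes report something else, mostly with a low value. They report only what shows in the picture. A call takes as long as a camera call. They do not tell look-alikes from the thing itself.
- r.trace(target, camera): "region" (480x640 bool, what is visible of it) and "box" ([left, top, right, bottom] in pixels, round what is visible of it).
The state is a dict: "clock": time; "q": joint angles; "qvel": joint speeds; "joint_efforts": joint torques, N m; "position": TCP position; "tcp_rot": TCP orientation; "wrist_force": force on the tool from outside, world axes, zero at the start; "moment": the same for the moment, N m; "opening": finger opening in m.
Only numpy, scipy, OpenCV 4.12 (cv2) and the standard library are available. Lean on these libraries where they do the work, as an engineer would, in place of code of your own. Each camera call takes 0.05 s, during which the arm holds its last target.

## Working session

There is one attempt and no reset: what is moved stays moved. The work goes in short steps, Python scripts to look and compute and a tool call to move; the robot and the scene stay as the last step left them, time stands still between calls to the robot, and variables do not carry over. Pictures are saved under pics/ and viewed, and the job is handed in when it is done.

Besides the shell and the picture viewer there is one more tool, called after "Request:" as name([rows], argument=value, ...), one row to a line, values as JSON. servo_tool: Moves the arm, as the interface text tells. Its arguments: {"type":"object","properties":{"targets":{"type":"array","items":{"type":"array","items":{"type":"number"}}},"grip_force":{"type":"number"}},"required":["targets"]}

```bash
mkdir -p pics; ls; cat > h.py <<'E'
import numpy as np, cv2
from station import r
def snap(n,f):
    s=r.snapshot(n); cv2.imwrite('pics/'+f,cv2.cvtColor(s['frame'],cv2.COLOR_RGB2BGR)); return s
def proj(s,P):
    P=np.atleast_2d(P); R=np.array(s['attitude']); c=(P-np.array(s['eye']))@R
    p=np.c_[c[:,0],-c[:,1],-c[:,2]]; u=p@np.array(s['K']).T; return u[:,:2]/u[:,2:]
def ray(s,uv,z):
    uv=np.atleast_2d(uv); K=np.array(s['K']); d=np.c_[uv,np.ones(len(uv))]@np.linalg.inv(K).T
    d=np.c_[d[:,0],-d[:,1],-d[:,2]]@np.array(s['attitude']).T; e=np.array(s['eye'])
    return e+d*((z-e[2])/d[:,2])[:,None]
E
python3 - <<'E'
from h import *
for n in ['scene','top']:
    s=snap(n,n+'1.png'); print(n,{k:np.round(v,4).tolist() for k,v in s.items() if k!='frame'},s.keys())
    for t in ['case_yellow','case_blue','case_black','rack','rack_lip','stand','bottle','elbow','tee']:
        print(t,[(round(float(d['conf']),2),np.round(d['box']).tolist()) for d in r.trace(t,n)])
print(r.get_obs())
E
```

```text
pics
scene {'K': [[490.3724, 0.0, 321.6275], [0.0, 490.3724, 245.3371], [0.0, 0.0, 1.0]], 'eye': [0.9583, -0.0938, 0.8832], 'attitude': [[0.3807, -0.8004, 0.4631], [0.9247, 0.324, -0.2001], [0.0102, 0.5044, 0.8634]]} dict_keys(['frame', 'K', 'eye', 'attitude'])
case_yellow [(0.55, [370.0, 199.0, 418.0, 254.0])]
case_blue [(0.9, [363.0, 106.0, 387.0, 157.0]), (0.85, [298.0, 150.0, 352.0, 189.0]), (0.81, [316.0, 217.0, 365.0, 275.0]), (0.72, [236.0, 185.0, 283.0, 248.0]), (0.72, [480.0, 243.0, 522.0, 307.0])]
case_black [(0.7, [219.0, 415.0, 259.0, 477.0]), (0.61, [182.0, 283.0, 226.0, 334.0])]
rack []
rack_lip [(0.66, [300.0, 205.0, 452.0, 315.0])]
stand [(0.89, [156.0, 273.0, 254.0, 376.0])]
bottle [(0.75, [347.0, 352.0, 390.0, 408.0])]
elbow [(0.6, [220.0, 415.0, 262.0, 475.0])]
tee [(0.68, [398.0, 335.0, 431.0, 380.0])]
top {'K': [[610.918, 0.0, 319.025], [0.0, 610.918, 237.4651], [0.0, 0.0, 1.0]], 'eye': [0.3553, 0.0635, 1.2911], 'attitude': [[-0.0025, 0.9899, -0.1416], [-1.0, -0.0017, 0.0059], [0.0056, 0.1416, 0.9899]]} dict_keys(['frame', 'K', 'eye', 'attitude'])
case_yellow [(0
[... 732 characters left out ...]
66.5316825 , -2.86191243]), 'qvel': array([-0.05200188,  0.06246359, -0.09349071, -0.01599415,  0.06476983,
        0.04927525,  0.02828604]), 'joint_efforts': array([ 2.23695492e-04, -4.33453274e+01,  1.02313701e+00, -2.49927002e+01,
        1.04707599e-02,  1.67370519e-03,  4.56907770e-06]), 'position': array([ 0.17201194, -0.62683166,  0.25627323]), 'tcp_rot': array([[ 2.64587303e-01, -9.64361736e-01,  3.44218158e-05],
       [-9.64361737e-01, -2.64587303e-01,  1.64320120e-05],
       [-6.73882824e-06, -3.75427838e-05, -9.99999999e-01]]), 'wrist_force': array([ 0.09327976, -0.93578308,  0.23719785]), 'moment': array([-0.00089749,  0.04873261, -0.00472812]), 'opening': 0.08519950469212356}
```

View pics/scene1.png

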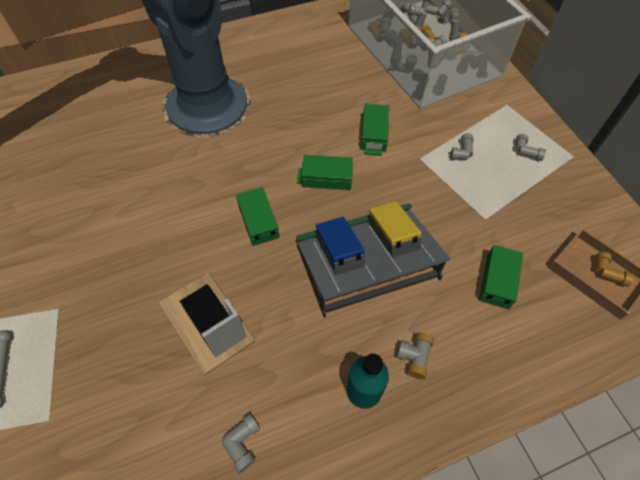

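View pics/top1.png

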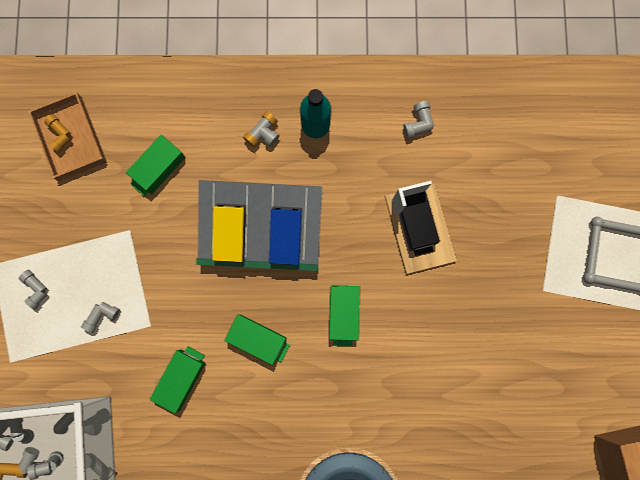

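```bash
python3 - <<'E'
import cv2
a=cv2.imread('pics/top1.png'); cv2.imwrite('pics/c1.png',cv2.resize(a[165:285,185:335],None,fx=5,fy=5,interpolation=cv2.INTER_CUBIC))
cv2.imwrite('pics/c2.png',cv2.resize(a[170:290,375:475],None,fx=5,fy=5,interpolation=cv2.INTER_CUBIC))
a=cv2.imread('pics/scene1.png'); cv2.imwrite('pics/c3.png',cv2.resize(a[180:330,290:470],None,fx=4,fy=4,interpolation=cv2.INTER_CUBIC))
cv2.imwrite('pics/c4.png',cv2.resize(a[260:390,140:270],None,fx=4.5,fy=4.5,interpolation=cv2.INTER_CUBIC))
E
```

```text
(no output)
```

View pics/c1.png

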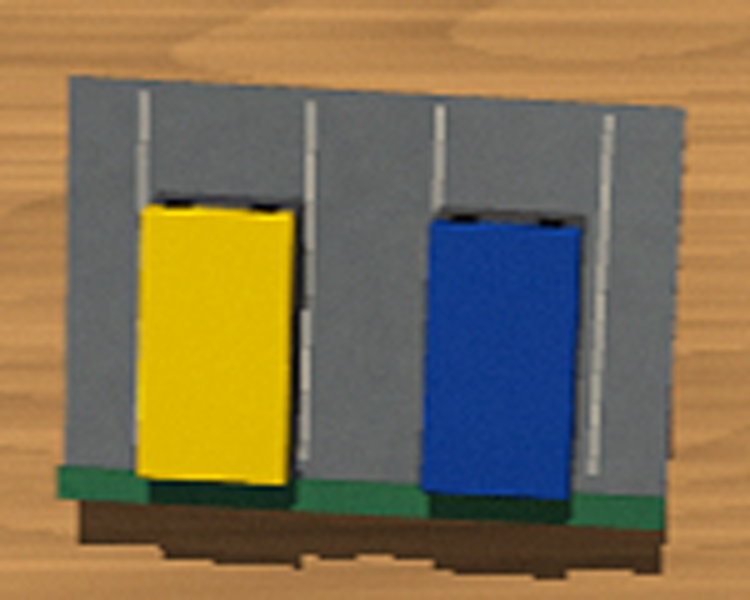

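View pics/c2.png

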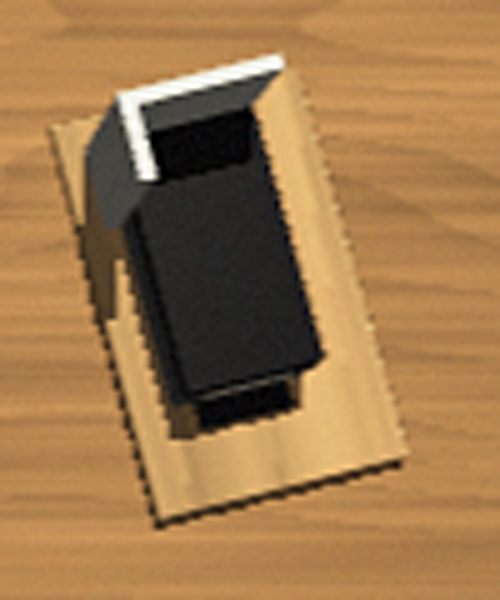

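View pics/c3.png

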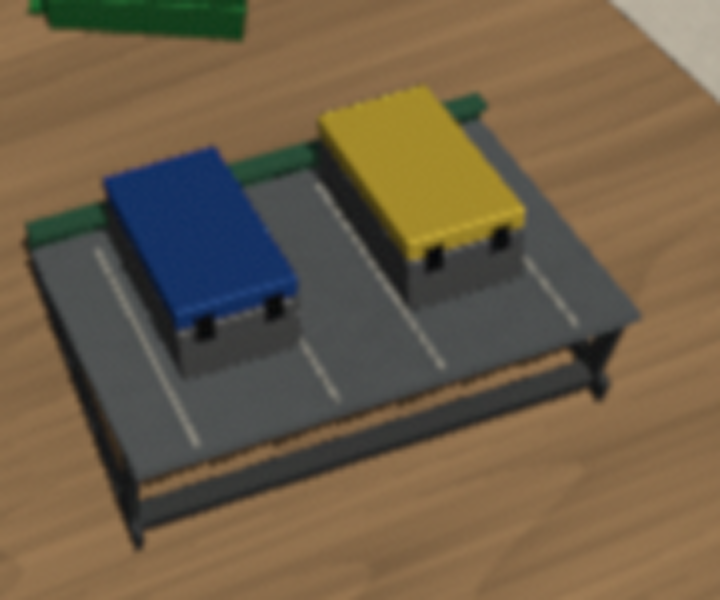

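View pics/c4.png

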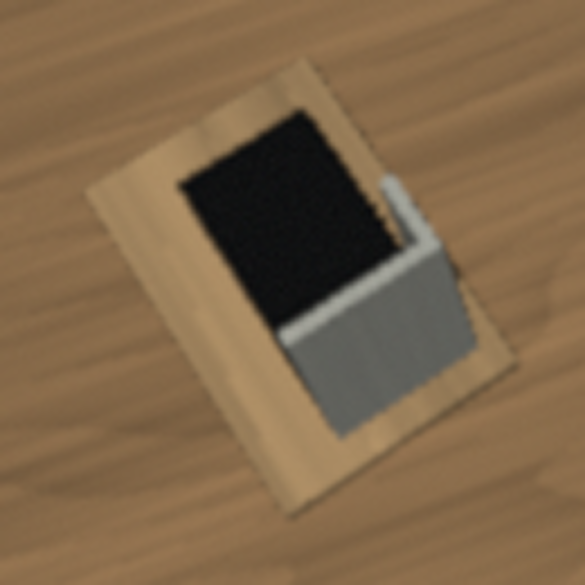

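The rack holds yellow (top picture around 228,233) and blue (286,237), with the lip on the robot's side. The five green cases are decoys, and they lie off the rack. The only black case is in the stand (420,222). Next I work out the poses from the corner pixels.

```bash
cat > fit.py <<'E'
from h import *
from scipy.optimize import least_squares
S={n:r.snapshot(n) for n in['top','scene']}
def px(l,sc,ox,oy): return (np.array(l,float)+.5)/sc-.5+[ox,oy]
def Rz(a): c,s=np.cos(a),np.sin(a); return np.array([[c,-s,0],[s,c,0],[0,0,1]])
t=.35; Ry=np.array([[np.cos(t),0,-np.sin(t)],[0,1,0],[np.sin(t),0,np.cos(t)]])
# local lid corners order: front+y, front-y, rear+y, rear-y
L=np.array([[-55,30,44],[-55,-30,44],[55,30,44],[55,-30,44]])/1e3
def fitcase(tp,sc,tilt=Ry):
    def f(p):
        P=L@(Rz(p[3])@tilt).T+p[:3]
        return np.r_[(proj(S['top'],P)-tp).ravel(),(proj(S['scene'],P)-sc).ravel()]
    s=least_squares(f,[.5,0,.06,0]); return s.x,np.round(s.fun,1)
for n,a,b in [('yellow',[(138,478),(288,487),(141,206),(295,210)],[(428,88),(318,120),(524,208),(409,243)]),
          ('blue',[(422,492),(570,499),(432,220),(581,227)],[(215,150),(104,182),(296,280),(178,318)])]:
    x,e=fitcase(px(a,5,185,165),px(b,4,290,180)); print(n,x.round(4),np.degrees(x[3]).round(2),e)
# stand base
B=np.array([[-87.5,55,10],[-87.5,-55,10],[87.5,55,10],[87.5,-55,10]])/1e3
tp=px([(158,515),(403,458),(52,128)],5,375,170); sc=px([(304,60),(88,190),(517,362),(291,515)],4.5,140,260)
def f(p):
    P=B@Rz(p[2]).T+[p[0],p[1],0]
    return np.r_[(proj(S['top'],P[:3])-tp).ravel(),(proj(S['scene'],P)-sc).ravel()]
s=least_squares(f,[.5,-.2,0]);print('stand',s.x.round(4),np.degrees(s.x[2]),s.fun.round(1)); p=s.x
def inst(q): return ((q-[p[0],p[1],q[0,2]])@Rz(p[2])).round(4)
print('blk front in stand top +y,-y',inst(ray(S['top'],px([(185,393),(325,357)],5,375,170),.054)).tolist())
print('blk scene',inst(ray(S['scene'],px([(303,110),(180,186)],4.5,140,260),.054)).tolist())
print('plates top (inner corner, far end)',inst(ray(S['top'],px([(152,102),(284,70),(158,180)],5,375,170),.12)).tolist())
print('plates scene',inst(ray(S['scene'],px([(278,330),(412,243)],4.5,140,260),.12)).tolist())
# rack
F=ray(S['top'],px([(70,77),(684,107)],5,185,165),.084); print('rack rear',F.round(4).tolist())
F=ray(S['scene'],px([(135,478),(638,318)],4,290,180),.084); print('rack rear sc',F.round(4).tolist())
print('bottle',ray(S['top'],(316,96),.17).round(3))
E
python3 fit.py
```

```text
yellow [ 0.5497  0.2379  0.0521 -0.0535] -3.07 [-0.8 -0.4 -0.8 -0.7 -0.6 -0.4 -0.9  0.4 -1.2 -0.6 -1.2 -0.7  0.1  0.7
 -0.9  0.9]
blue [ 0.5438  0.1247  0.0503 -0.0524] -3.0 [-0.8 -0.3 -0.5 -0.2 -1.1 -0.1 -0.4 -0.  -0.5 -0.4 -1.3 -0.1  0.3  0.5
 -1.2  0.4]
stand [ 0.5598 -0.1573  0.2476] 14.185958374668557 [-0.9  1.   0.4 -0.5 -1.5 -0.7  0.5 -1.  -1.5  0.2  0.7 -0.2 -1.2  1. ]
blk front in stand top +y,-y [[-0.0425, 0.0359, 0.0], [-0.0424, -0.0236, 0.0]]
blk scene [[-0.0415, 0.0366, 0.0], [-0.0412, -0.0207, 0.0]]
plates top (inner corner, far end) [[0.066, 0.0298, 0.0], [0.0656, -0.0239, 0.0], [0.0354, 0.0358, 0.0]]
plates scene [[0.0654, -0.0206, 0.0], [0.0651, 0.036, 0.0]]
rack rear [[0.6457, 0.2994, 0.084], [0.633, 0.0512, 0.084]]
rack rear sc [[0.633, 0.0523, 0.084], [0.6462, 0.3003, 0.084]]
bottle [[0.79  0.062 0.17 ]]
```

Request:
servo_tool([
  [0.0153,0.036,0,-0.765,1],
  [0.0153,0.036,0,-0.765,1],
  [0.0153,0.036,0,-0.765,1],
  [0.0153,0.036,0,-0.765,1],
  [0.0153,0.036,0,-0.765,1],
  [0.0153,0.036,0,-0.765,1],
  [0.0153,0.036,0,-0.765,1],
  [0.0153,0.036,0,-0.765,1],
], grip_force=40)

```text
clock: 1.77
position: [0.2949, -0.3371, 0.2566]
tcp_rot: [[0.159, -0.987, 0.001], [-0.987, -0.159, -0.001], [0.001, -0.0, -1.0]]
wrist_force: [1.0, -0.5, 0.5]
opening: 0.0854
```

Request:
servo_tool([
  [0.0153,0.036,0,-0.765,1],
  [0.0153,0.036,0,-0.765,1],
  [0.0153,0.036,0,-0.765,1],
  [0.0153,0.036,0,-0.765,1],
  [0.0153,0.036,0,-0.765,1],
  [0.0153,0.036,0,-0.765,1],
  [0.0153,0.036,0,-0.765,1],
  [0.0153,0.036,0,-0.765,1],
])

```text
clock: 2.43
position: [0.4173, -0.0491, 0.2568]
tcp_rot: [[0.053, -0.999, 0.001], [-0.999, -0.053, -0.001], [0.001, -0.001, -1.0]]
wrist_force: [1.5, 0.7, -0.6]
opening: 0.0857
```

Request:
servo_tool([
  [0.0153,0.036,0,-0.765,1],
  [0.0153,0.036,0,-0.765,1],
  [0.0153,0.036,0,-0.765,1],
  [0.0153,0.036,0,-0.765,1],
  [0.0153,0.036,0,-0.765,1],
  [0.0153,0.036,0,-0.765,1],
  [0.0153,0.036,0,-0.765,1],
  [0,0,0,0,1],
])

```text
clock: 3.1
position: [0.5245, 0.2111, 0.257]
tcp_rot: [[-0.029, -1.0, 0.002], [-1.0, 0.029, 0.009], [-0.01, -0.001, -1.0]]
wrist_force: [-0.9, 0.9, 0.9]
opening: 0.0856
```

Request:
servo_tool([
  [0.008,0.018,-0.02,-0.4,1],
  [0.008,0.019,-0.04,-0.4,1],
  [0,0,-0.04,0,1],
  [0,0,-0.01,0,1],
  [0,0,0,0,1],
  [0,0,0,0,1],
])

```text
clock: 3.6
position: [0.5395, 0.2359, 0.1495]
tcp_rot: [[-0.054, -0.999, -0.001], [-0.999, 0.054, -0.001], [0.001, 0.001, -1.0]]
wrist_force: [0.5, 0.2, 0.6]
opening: 0.0854
```

```bash
python3 - <<'E'
from h import *
o=r.get_obs(); print(o['position'],o['tcp_rot'].round(3).tolist())
s=snap('scene','s2.png'); a=cv2.imread('pics/s2.png'); cv2.imwrite('pics/s2c.png',cv2.resize(a[100:320,280:480],None,fx=2.7,fy=2.7))
E
```

```text
[0.53947748 0.23586614 0.14953473] [[-0.054, -0.999, -0.001], [-0.999, 0.054, -0.001], [0.001, 0.001, -1.0]]
```

View pics/s2c.png

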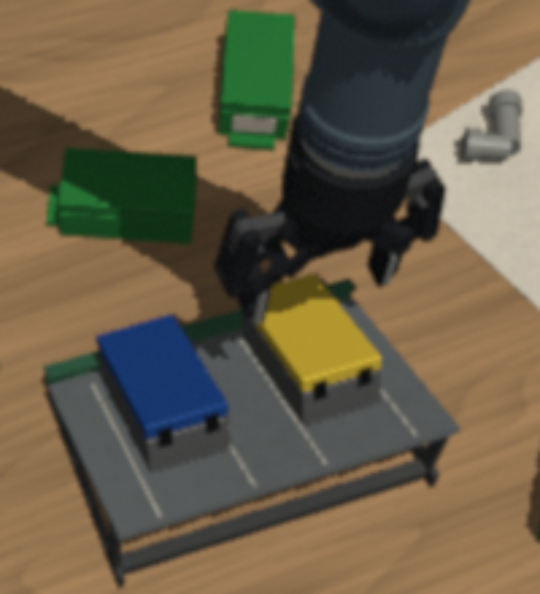

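The jaws straddle the yellow case (crop 255,280 and 385,255), so I descend and close.

Request:
servo_tool([
  [0,0.0025,-0.02,0,1],
  [0,0,-0.02,0,1],
  [0,0,-0.015,0,1],
  [0,0,-0.01,0,1],
  [0,0,0,0,1],
  [0,0,0,0,1],
], grip_force=40)

```text
clock: 4.15
position: [0.5398, 0.2391, 0.0848]
tcp_rot: [[-0.054, -0.999, 0.001], [-0.999, 0.054, 0.0], [-0.0, -0.001, -1.0]]
wrist_force: [-0.1, 0.5, 0.5]
opening: 0.0855
```

Request:
servo_tool([
  [0,0,0,0,0.6],
  [0,0,0,0,0.6],
  [0,0,0,0,0.6],
  [0,0,0,0,0.6],
  [0,0,0,0,0.6],
  [0,0,0,0,0.6],
])

```text
clock: 4.65
position: [0.5404, 0.2401, 0.0857]
tcp_rot: [[-0.053, -0.999, 0.002], [-0.999, 0.053, 0.001], [-0.001, -0.002, -1.0]]
wrist_force: [-1.0, -0.1, 6.2]
opening: 0.0595
```

Request:
servo_tool([
  [0.0033,-0.0002,0.0013,0,0.5],
  [0.0033,-0.0002,0.0013,0,0.5],
  [0.0033,-0.0002,0.0013,0,0.5],
  [0.0033,-0.0002,0.0013,0,0.5],
  [0,0,0,0,0.5],
])

```text
clock: 5.07
position: [0.5473, 0.2398, 0.0886]
tcp_rot: [[-0.05, -0.999, -0.009], [-0.999, 0.05, -0.002], [0.002, 0.009, -1.0]]
wrist_force: [-9.0, -0.3, 4.7]
opening: 0.0593
```

Request:
servo_tool([
  [0,0,0,0,0.5],
  [0,0,0,0,0.5],
])

```text
clock: 5.23
position: [0.5472, 0.2398, 0.0885]
tcp_rot: [[-0.05, -0.999, -0.009], [-0.999, 0.05, -0.001], [0.002, 0.009, -1.0]]
wrist_force: [-9.6, -1.3, 6.0]
opening: 0.0596
```

```bash
python3 - <<'E'
from h import *
o=r.get_obs(); print(o['position'],o['wrist_force'],o['moment'])
s=snap('scene','s3.png'); a=cv2.imread('pics/s3.png'); cv2.imwrite('pics/s3c.png',cv2.resize(a[180:310,350:470],None,fx=4.5,fy=4.5))
s=snap('top','t3.png'); a=cv2.imread('pics/t3.png'); cv2.imwrite('pics/t3c.png',cv2.resize(a[165:285,185:335],None,fx=4.5,fy=4.5))
E
```

```text
[0.54723261 0.23982262 0.08852627] [-9.55366135 -1.29956951  5.99847788] [0.17532487 1.38564319 0.12866035]
```

View pics/s3c.png

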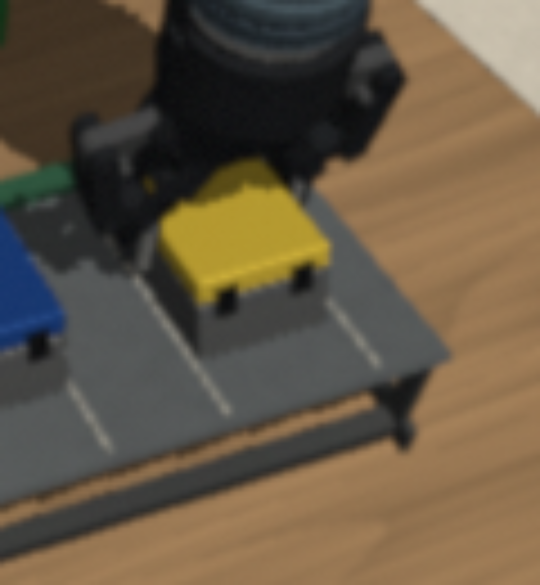

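View pics/t3c.png

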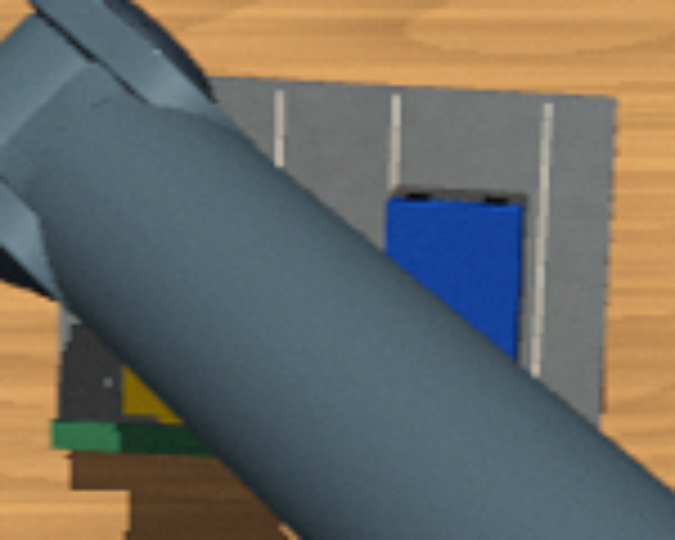

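Request:
servo_tool([
  [0.001,0,0.002,0,0.5],
  [0.001,0,0.002,0,0.5],
  [0.001,0,0.001,0,0.5],
  [0,0,0,0,0.5],
  [0,0,0,0,0.5],
])

```text
clock: 5.75
position: [0.5558, 0.2375, 0.0938]
tcp_rot: [[-0.054, -0.999, -0.001], [-0.999, 0.054, -0.001], [0.001, 0.001, -1.0]]
wrist_force: [0.1, 0.1, -4.3]
opening: 0.0592
```

Request:
servo_tool([
  [0,0,0.006,0,0.5],
  [0,0,0.01,0,0.5],
  [0,0,0.02,0,0.5],
  [0,0,0.03,0,0.5],
  [0,0,0.03,0,0.5],
  [0,0,0.03,0,0.5],
  [0,0,0,0,0.5],
])

```text
clock: 6.33
position: [0.5597, 0.2418, 0.2293]
tcp_rot: [[-0.053, -0.999, 0.014], [-0.999, 0.053, 0.006], [-0.007, -0.014, -1.0]]
wrist_force: [1.6, 2.1, -3.4]
opening: 0.0594
```

```bash
python3 - <<'E'
from h import *
o=r.get_obs(); print(o['position'],o['wrist_force'],o['moment'])
s=snap('scene','s4.png'); a=cv2.imread('pics/s4.png'); cv2.imwrite('pics/s4c.png',cv2.resize(a[100:310,280:490],None,fx=2.8,fy=2.8))
E
```

```text
[0.55968177 0.24177402 0.22927745] [ 1.57384794  2.05798679 -3.41464386] [ 0.1858104  -0.2377755  -0.04377591]
```

View pics/s4c.png

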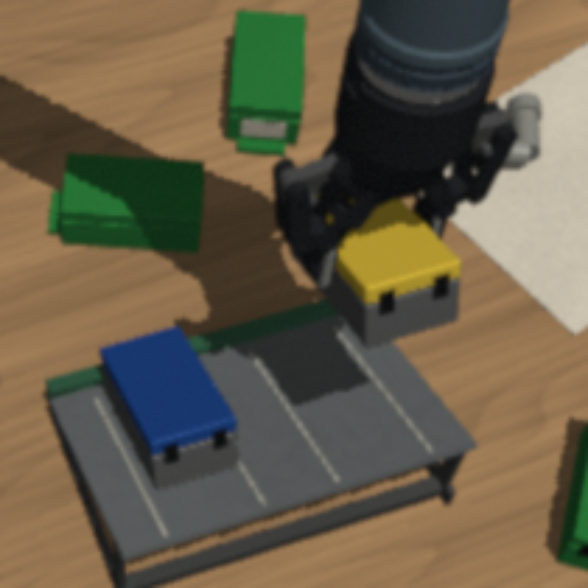

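Request:
servo_tool([
  [0,-0.015,0,0,0.5],
  [0,-0.03,0,1.4,0.5],
  [0,-0.035,0,1.8,0.5],
  [0,-0.035,0,1.8,0.5],
  [0,-0.035,0,1.8,0.5],
  [0,-0.035,0,1.8,0.5],
  [0,-0.035,0,1.8,0.5],
  [0,-0.035,0,1.8,0.5],
])

```text
clock: 7.05
position: [0.5537, -0.0183, 0.2186]
tcp_rot: [[0.161, -0.987, -0.003], [-0.987, -0.161, -0.0], [-0.0, 0.003, -1.0]]
wrist_force: [0.4, 0.1, -5.3]
opening: 0.0594
```

Request:
servo_tool([
  [0,-0.035,0,1.8,0.5],
  [0,-0.035,0,1.8,0.5],
  [-0.0025,-0.035,0,1.45,0.5],
  [-0.0025,-0.025,0,0,0.5],
  [0,-0.015,0,0,0.5],
  [0,0,0,0,0.5],
  [0,0,0,0,0.5],
  [0,0,0,0,0.5],
])

```text
clock: 7.72
position: [0.5497, -0.1598, 0.2192]
tcp_rot: [[0.247, -0.969, -0.002], [-0.969, -0.247, 0.002], [-0.003, 0.002, -1.0]]
wrist_force: [1.2, 1.1, -4.6]
opening: 0.0596
```

```bash
python3 - <<'E'
from h import *
o=r.get_obs(); print(o['position'],o['tcp_rot'].round(3).tolist(),o['wrist_force'],o['moment'])
s=snap('scene','s5.png'); a=cv2.imread('pics/s5.png'); cv2.imwrite('pics/s5c.png',cv2.resize(a[200:390,130:320],None,fx=3,fy=3,interpolation=cv2.INTER_CUBIC))
s=snap('top','t5.png'); a=cv2.imread('pics/t5.png'); cv2.imwrite('pics/t5c.png',cv2.resize(a[150:300,360:480],None,fx=4,fy=4))
E
```

```text
[ 0.54971919 -0.15984254  0.2191791 ] [[0.247, -0.969, -0.002], [-0.969, -0.247, 0.002], [-0.003, 0.002, -1.0]] [ 1.21004075  1.05050585 -4.55592308] [ 0.09721962 -0.01072516 -0.00176746]
```

View pics/s5c.png

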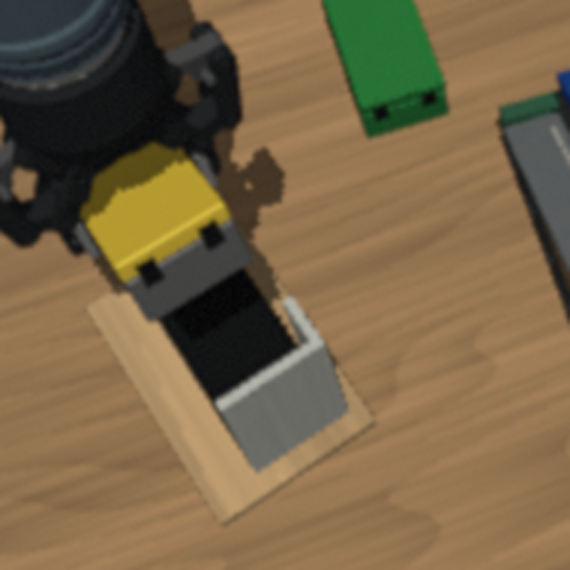

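View pics/t5c.png

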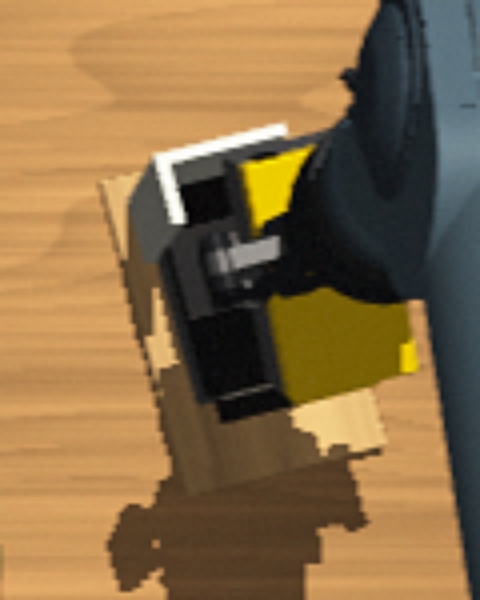

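```bash
python3 - <<'E'
from h import *
from scipy.optimize import least_squares
S={n:r.snapshot(n) for n in['top','scene']}
px=lambda l,sc,ox,oy:(np.array(l,float)+.5)/sc-.5+[ox,oy]
def Rz(a): c,s=np.cos(a),np.sin(a); return np.array([[c,-s,0],[s,c,0],[0,0,1]])
def Rt(t): return np.array([[np.cos(t),0,-np.sin(t)],[0,1,0],[np.sin(t),0,np.cos(t)]])
A=np.array([[55,-30,44],[55,30,44],[55,-30,0],[55,30,0]])/1e3; a=px([(120,280),(228,208),(160,319),(250,262)],3,130,200)
B=np.array([[55,30,44],[-55,-30,44]])/1e3; b=px([(242,160),(416,374)],4,360,150)
def f(p):
    M=Rz(p[3])@Rt(p[4])
    return np.r_[(proj(S['scene'],A@M.T+p[:3])-a).ravel(),(proj(S['top'],B@M.T+p[:3])-b).ravel()]
s=least_squares(f,[.56,-.16,.18,.25,.35]);p=s.x;print(p.round(4),np.degrees(p[3:]).round(1),s.fun.round(1))
T=r.get_obs()['position']; print('TCP in case',(Rt(p[4]).T@Rz(p[3]).T@(T-p[:3])).round(4))
E
```

```text
[ 0.5526 -0.1572  0.1873  0.2396  0.2097] [13.7 12. ] [ 0.  -1.7  0.9  0.5 -3.1  1.9  1.9 -0.3 -1.8  0.7  1.1 -0.2]
TCP in case [ 0.0045 -0.0018  0.0328]
```

Request:
servo_tool([
  [0,0,-0.02,0,0.5],
  [0,0,-0.03,0,0.5],
  [0,0,-0.025,0,0.5],
  [0,0,-0.015,0,0.5],
  [0,0,-0.01,0,0.5],
  [0,0,0,0,0.5],
  [0,0,0,0,0.5],
])

```text
clock: 8.5
position: [0.5509, -0.161, 0.1206]
tcp_rot: [[0.246, -0.969, 0.0], [-0.969, -0.246, 0.0], [-0.0, -0.0, -1.0]]
wrist_force: [1.1, -0.2, -4.6]
opening: 0.0592
```

```bash
python3 - <<'E'
from h import *
o=r.get_obs(); print(o['position'],o['tcp_rot'].round(3).tolist(),o['wrist_force'],o['moment'])
s=snap('scene','s6.png'); a=cv2.imread('pics/s6.png'); cv2.imwrite('pics/s6c.png',cv2.resize(a[220:390,120:290],None,fx=3.5,fy=3.5,interpolation=cv2.INTER_CUBIC))
E
```

```text
[ 0.55088793 -0.16097195  0.12058726] [[0.246, -0.969, 0.0], [-0.969, -0.246, 0.0], [-0.0, -0.0, -1.0]] [ 1.05016028 -0.19689639 -4.58262416] [-0.04146188 -0.06774662  0.01014112]
```

View pics/s6c.png

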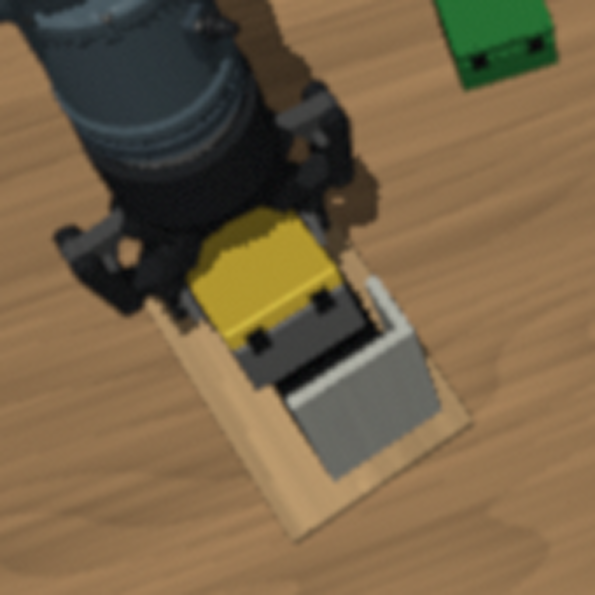

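Request:
servo_tool([
  [0,0,-0.004,0,0.5],
  [0,0,-0.004,0,0.5],
  [0,0,-0.003,0,0.5],
  [0,0,-0.003,0,0.5],
  [0,0,-0.002,0,0.5],
  [0,0,0,0,0.5],
], grip_force=20)

```text
clock: 9.05
position: [0.55, -0.1615, 0.1038]
tcp_rot: [[0.245, -0.969, -0.001], [-0.969, -0.245, 0.0], [-0.001, 0.001, -1.0]]
wrist_force: [-0.4, 0.0, -5.6]
opening: 0.0596
```

Request:
servo_tool([
  [0,0,-0.0015,0,0.5],
  [0,0,-0.0015,0,0.5],
  [0,0,0,0,0.5],
])

```text
clock: 9.3
position: [0.5511, -0.1613, 0.1028]
tcp_rot: [[0.245, -0.969, 0.0], [-0.969, -0.245, -0.001], [0.001, -0.0, -1.0]]
wrist_force: [-2.4, 0.4, 3.6]
opening: 0.0599
```

Request:
servo_tool([
  [0.002,0.0005,-0.0015,0,0.5],
  [0.002,0.0005,-0.0016,0,0.5],
  [0.0019,0.0005,-0.0018,0,0.5],
  [0.0019,0.0005,-0.0018,0,0.5],
  [0,0,0,0,0.5],
])

```text
clock: 9.72
position: [0.5596, -0.1593, 0.0957]
tcp_rot: [[0.246, -0.969, 0.002], [-0.969, -0.246, -0.0], [0.001, -0.002, -1.0]]
wrist_force: [-1.1, 1.0, 5.1]
opening: 0.059
```

Gentle so far (5 N). I continue the pivot.

Request:
servo_tool([
  [0.0017,0.0004,-0.0019,0,0.5],
  [0.0017,0.0004,-0.0019,0,0.5],
  [0.0015,0.0004,-0.0021,0,0.5],
  [0.0015,0.0004,-0.0021,0,0.5],
  [0,0,0,0,0.5],
])

```text
clock: 10.13
position: [0.5656, -0.1578, 0.0887]
tcp_rot: [[0.246, -0.969, 0.0], [-0.969, -0.246, -0.001], [0.001, -0.0, -1.0]]
wrist_force: [-5.4, 0.9, 11.5]
opening: 0.0594
```

```bash
python3 - <<'E'
from h import *
o=r.get_obs(); print(o['position'],o['tcp_rot'].round(3).tolist(),o['wrist_force'],o['moment'])
s=snap('scene','s7.png'); a=cv2.imread('pics/s7.png'); cv2.imwrite('pics/s7c.png',cv2.resize(a[220:390,120:290],None,fx=3.5,fy=3.5,interpolation=cv2.INTER_CUBIC))
E
```

```text
[ 0.56555116 -0.15776161  0.08874584] [[0.246, -0.969, 0.0], [-0.969, -0.246, -0.001], [0.001, -0.0, -1.0]] [-5.42725839  0.89800069 11.52470151] [0.37415628 1.32365253 0.05614088]
```

View pics/s7c.png

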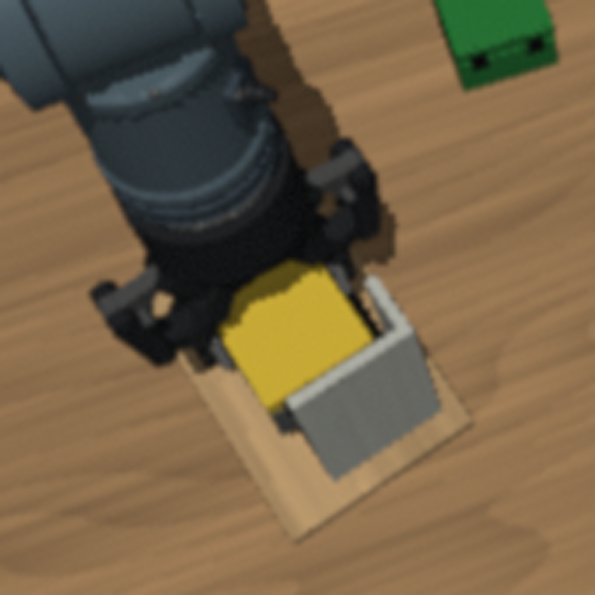

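Request:
servo_tool([
  [0,0,0.0015,0,0.5],
  [0,0,0.0015,0,0.5],
  [0,0,0,0,0.5],
])

```text
clock: 10.43
position: [0.5644, -0.1582, 0.0889]
tcp_rot: [[0.245, -0.969, 0.0], [-0.969, -0.245, 0.0], [-0.0, -0.0, -1.0]]
wrist_force: [0.2, 0.4, -2.8]
opening: 0.0595
```

Request:
servo_tool([
  [0.0015,0.0004,0,0,0.5],
  [0.0015,0.0004,0,0,0.5],
  [0.0015,0.0004,0,0,0.5],
  [0.0015,0.0004,0,0,0.5],
  [0,0,0,0,0.5],
])

```text
clock: 10.85
position: [0.5711, -0.1559, 0.0893]
tcp_rot: [[0.246, -0.969, 0.0], [-0.969, -0.246, 0.001], [-0.001, -0.001, -1.0]]
wrist_force: [0.0, 0.2, -5.5]
opening: 0.0592
```

Request:
servo_tool([
  [0.0015,0.0004,0,0,0.5],
  [0.0015,0.0004,0,0,0.5],
  [0.001,0.0002,0,0,0.5],
  [0,0,0,0,0.5],
])

```text
clock: 11.18
position: [0.5752, -0.1551, 0.0898]
tcp_rot: [[0.246, -0.969, 0.001], [-0.969, -0.246, 0.0], [-0.0, -0.001, -1.0]]
wrist_force: [1.1, 0.9, -5.6]
opening: 0.0596
```

Request:
servo_tool([
  [0.0015,0.0004,-0.0005,0,0.5],
  [0.0015,0.0004,-0.0005,0,0.5],
  [0.0015,0.0004,0,0,0.5],
  [0,0,0,0,0.5],
])

```text
clock: 11.52
position: [0.5767, -0.1549, 0.0888]
tcp_rot: [[0.245, -0.969, -0.006], [-0.969, -0.245, -0.002], [0.0, 0.007, -1.0]]
wrist_force: [-7.7, -1.8, 1.8]
opening: 0.0594
```

```bash
python3 - <<'E'
from h import *
o=r.get_obs(); print(o['position'],o['tcp_rot'].round(3).tolist(),o['wrist_force'],o['moment'])
s=snap('scene','s8.png'); a=cv2.imread('pics/s8.png'); cv2.imwrite('pics/s8c.png',cv2.resize(a[260:390,150:270],None,fx=5,fy=5,interpolation=cv2.INTER_CUBIC))
E
```

```text
[ 0.57673694 -0.15494468  0.08881709] [[0.245, -0.969, -0.006], [-0.969, -0.245, -0.002], [0.0, 0.007, -1.0]] [-7.7323875  -1.78834987  1.79879188] [-0.06468106  1.1175877   0.12410128]
```

View pics/s8c.png

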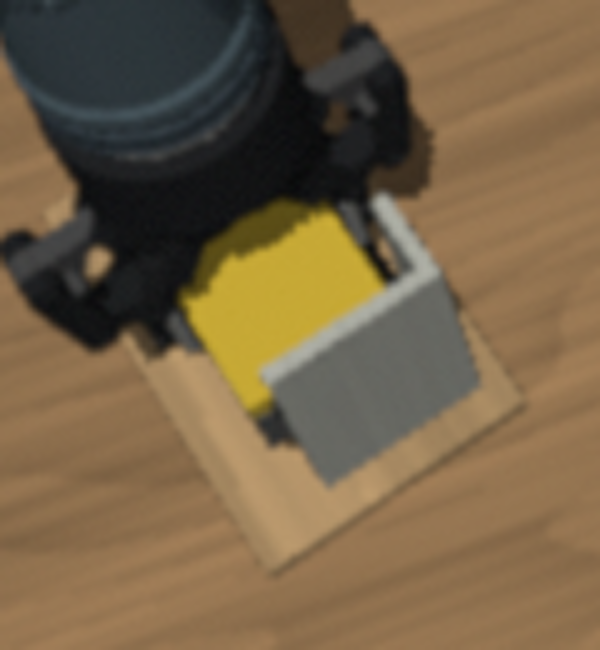

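Request:
servo_tool([
  [-0.0012,0.0011,0.0003,0,0.5],
  [-0.0007,0.0014,0.0003,0,0.5],
  [-0.0004,0.0015,0,0,0.5],
  [-0.0004,0.0015,0,0,0.5],
  [0,0,0,0,0.5],
])

```text
clock: 11.98
position: [0.5753, -0.1494, 0.0889]
tcp_rot: [[0.245, -0.97, -0.003], [-0.97, -0.245, -0.001], [0.0, 0.003, -1.0]]
wrist_force: [-4.3, -2.7, -2.2]
opening: 0.0596
```

Request:
servo_tool([
  [-0.0003,0.0012,0,0,0.5],
  [-0.0003,0.0012,0,0,0.5],
  [0,0,0,0,0.5],
])

```text
clock: 12.23
position: [0.5748, -0.1472, 0.0889]
tcp_rot: [[0.245, -0.97, -0.003], [-0.97, -0.245, -0.001], [0.001, 0.003, -1.0]]
wrist_force: [-5.3, -3.8, -5.1]
opening: 0.0593
```

Request:
servo_tool([
  [-0.0003,0.0012,0,0,0.5],
  [-0.0003,0.0012,0,0,0.5],
  [0,0,0,0,0.5],
])

```text
clock: 12.48
position: [0.5744, -0.1456, 0.0889]
tcp_rot: [[0.244, -0.97, -0.002], [-0.97, -0.244, -0.002], [0.002, 0.002, -1.0]]
wrist_force: [-3.7, -3.9, -4.7]
opening: 0.0595
```

Request:
servo_tool([
  [-0.0003,0.0012,-0.0005,0,0.5],
  [-0.0003,0.0012,0,0,0.5],
  [0,0,0,0,0.5],
])

```text
clock: 12.73
position: [0.5743, -0.1455, 0.0889]
tcp_rot: [[0.243, -0.97, -0.001], [-0.97, -0.243, -0.005], [0.005, 0.002, -1.0]]
wrist_force: [-4.1, -7.5, -4.0]
opening: 0.0596
```

Request:
servo_tool([
  [0,0,-0.0015,0,0.5],
  [0,0,0,0,0.5],
  [0,0,0,0,0.75],
  [0,0,0,0,0.85],
  [0,0,0,0,0.95],
  [0,0,0,0,1],
  [0,0,0,0,1],
])

```text
clock: 13.32
position: [0.576, -0.1399, 0.088]
tcp_rot: [[0.247, -0.969, 0.002], [-0.969, -0.247, 0.001], [-0.001, -0.003, -1.0]]
wrist_force: [0.9, 0.6, -0.9]
opening: 0.0856
```

Request:
servo_tool([
  [0,0,0.01,0,1],
  [0,0,0.02,0,1],
  [0,0,0.03,0,1],
  [0,0,0.04,0,1],
  [0,0,0.04,0,1],
  [-0.03,0,0,0,1],
  [-0.041,0,0,0,1],
  [-0.041,0,0,0,1],
])

```text
clock: 13.98
position: [0.4634, -0.1406, 0.2291]
tcp_rot: [[0.247, -0.969, 0.004], [-0.969, -0.247, -0.0], [0.001, -0.004, -1.0]]
wrist_force: [-0.4, -1.4, 1.0]
opening: 0.0853
```

```bash
python3 - <<'E'
from h import *
o=r.get_obs(); print(o['position'],o['tcp_rot'].round(3).tolist(),o['wrist_force'],o['opening'])
s=snap('scene','s9.png'); a=cv2.imread('pics/s9.png'); cv2.imwrite('pics/s9c.png',cv2.resize(a[260:390,150:270],None,fx=5,fy=5,interpolation=cv2.INTER_CUBIC))
s=snap('top','t9.png'); a=cv2.imread('pics/t9.png'); cv2.imwrite('pics/t9c.png',cv2.resize(a[170:290,375:475],None,fx=5,fy=5,interpolation=cv2.INTER_CUBIC))
E
```

```text
[ 0.46335067 -0.14056283  0.22914734] [[0.247, -0.969, 0.004], [-0.969, -0.247, -0.0], [0.001, -0.004, -1.0]] [-0.3523493  -1.38701641  0.98911978] 0.08526223840849483
```

View pics/s9c.png

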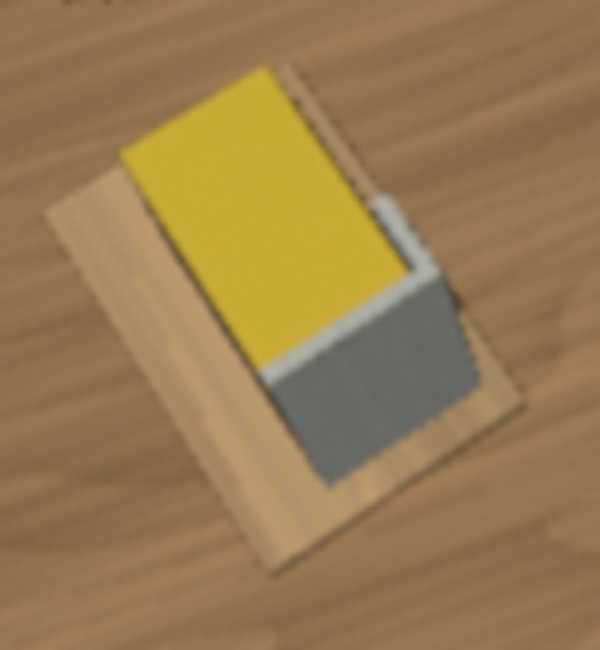

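View pics/t9c.png

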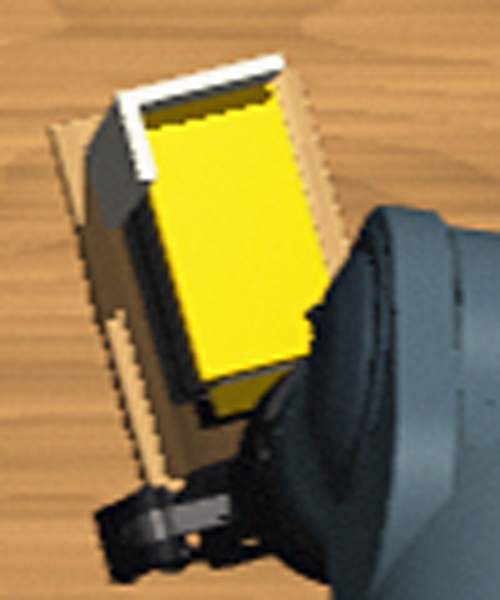

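```bash
cat > chk.py <<'E'
from h import *
def px(l,sc,ox,oy): return (np.array(l,float)+.5)/sc-.5+[ox,oy]
def inst(q):
    a=.2476; R=np.array([[np.cos(a),-np.sin(a)],[np.sin(a),np.cos(a)]]); return ((q[:,:2]-[.5598,-.1573])@R*1e3).round(1).tolist()
E
python3 - <<'E'
from chk import *
s=r.snapshot('scene'); t=r.snapshot('top')
print('scene front+y,front-y,rear+y,rear-y',inst(ray(s,px([(267,66),(119,153),(408,270),(262,370)],5,150,260),.098)))
print('top front+y, rear+y, rear-y',inst(ray(t,px([(205,382),(148,127),(275,95)],5,375,170),.098)))
E
```

```text
scene front+y,front-y,rear+y,rear-y [[-41.6, 38.3], [-42.3, -20.5], [55.4, 38.1], [57.3, -19.9]]
top front+y, rear+y, rear-y [[-43.8, 35.2], [60.6, 29.7], [60.6, -23.0]]
```

Request:
servo_tool([
  [0.0088,0.0333,0,-2.15,1],
  [0.0088,0.0333,0,-2.15,1],
  [0.0088,0.0333,0,-2.15,1],
  [0.0088,0.0333,0,-2.15,1],
  [0.0088,0.0333,0,-2.15,1],
  [0.0088,0.0333,0,-2.15,1],
  [0.0088,0.0333,0,-2.15,1],
  [0.0088,0.0333,0,-2.15,1],
], grip_force=40)

```text
clock: 14.85
position: [0.5355, 0.1281, 0.2286]
tcp_rot: [[-0.054, -0.999, 0.003], [-0.999, 0.054, 0.002], [-0.003, -0.003, -1.0]]
wrist_force: [-0.1, -0.3, 1.0]
opening: 0.0858
```

Request:
servo_tool([
  [0,0,-0.02,0,1],
  [0,0,-0.03,0,1],
  [0,0,-0.02,0,1],
  [0,0,-0.01,0,1],
  [0,0,0,0,1],
  [0,0,0,0,1],
])

```text
clock: 15.35
position: [0.5342, 0.1257, 0.1478]
tcp_rot: [[-0.052, -0.999, 0.001], [-0.999, 0.052, 0.001], [-0.001, -0.001, -1.0]]
wrist_force: [0.7, 0.2, 0.5]
opening: 0.0854
```

```bash
python3 - <<'E'
from h import *
o=r.get_obs(); print(o['position'],o['tcp_rot'].round(3).tolist())
s=snap('scene','s10.png'); a=cv2.imread('pics/s10.png'); cv2.imwrite('pics/s10c.png',cv2.resize(a[120:320,270:470],None,fx=3,fy=3,interpolation=cv2.INTER_CUBIC))
E
```

```text
[0.53418024 0.12573542 0.14778746] [[-0.052, -0.999, 0.001], [-0.999, 0.052, 0.001], [-0.001, -0.001, -1.0]]
```

View pics/s10c.png

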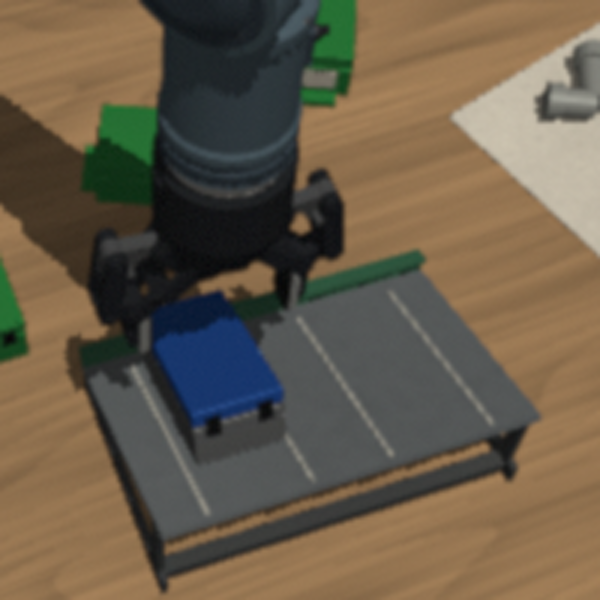

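Request:
servo_tool([
  [0,0,-0.02,0,1],
  [0,0,-0.02,0,1],
  [0,0,-0.014,0,1],
  [0,0,-0.0095,0,1],
  [0,0,0,0,1],
  [0,0,0,0,1],
], grip_force=40)

```text
clock: 15.9
position: [0.5334, 0.1251, 0.0841]
tcp_rot: [[-0.052, -0.999, 0.0], [-0.999, 0.052, 0.0], [-0.0, -0.0, -1.0]]
wrist_force: [-0.5, -0.1, -0.3]
opening: 0.0854
```

Request:
servo_tool([
  [0,0,0,0,0.75],
  [0,0,0,0,0.65],
  [0,0,0.0005,0,0.6],
  [0,0,0.001,0,0.5],
  [0,0,0.0005,0,0.5],
  [0,0,0,0,0.5],
])

```text
clock: 16.4
position: [0.5337, 0.1248, 0.0859]
tcp_rot: [[-0.053, -0.999, 0.001], [-0.999, 0.053, 0.0], [-0.001, -0.001, -1.0]]
wrist_force: [1.7, 1.1, -4.3]
opening: 0.0592
```

Request:
servo_tool([
  [0.0033,-0.0002,0.0012,0,0.5],
  [0.0033,-0.0002,0.0012,0,0.5],
  [0.0033,-0.0002,0.0012,0,0.5],
  [0.0033,-0.0002,0.0012,0,0.5],
  [0,0,0,0,0.5],
])

```text
clock: 16.82
position: [0.5473, 0.1239, 0.0908]
tcp_rot: [[-0.053, -0.999, 0.001], [-0.999, 0.053, 0.0], [-0.0, -0.001, -1.0]]
wrist_force: [0.6, -0.0, -4.7]
opening: 0.0595
```

Request:
servo_tool([
  [0,0,0.006,0,0.5],
  [0,0,0.01,0,0.5],
  [0,0,0.02,0,0.5],
  [0,0,0.03,0,0.5],
  [0,0,0.035,0,0.5],
  [0,0,0.035,0,0.5],
  [0,0,0.02,0,0.5],
  [0,0,0.008,0,0.5],
])

```text
clock: 17.48
position: [0.5484, 0.1259, 0.2602]
tcp_rot: [[-0.051, -0.999, 0.009], [-0.999, 0.051, 0.001], [-0.002, -0.009, -1.0]]
wrist_force: [0.2, 0.7, -4.9]
opening: 0.0594
```

Request:
servo_tool([
  [0,-0.015,0,0.5,0.5],
  [0.001,-0.03,0,2,0.5],
  [0.001,-0.035,0,2.5,0.5],
  [0.001,-0.035,0,2.5,0.5],
  [0.001,-0.035,0,2.5,0.5],
  [0.001,-0.035,0,2.5,0.5],
  [0.001,-0.035,0,2.5,0.5],
  [0.001,-0.03,0,2.2,0.5],
])

```text
clock: 18.15
position: [0.5517, -0.1287, 0.2535]
tcp_rot: [[0.246, -0.969, -0.003], [-0.969, -0.246, -0.001], [0.0, 0.003, -1.0]]
wrist_force: [-0.1, -0.2, -5.9]
opening: 0.0597
```

Request:
servo_tool([
  [0.001,-0.02,0,0,0.5],
  [0,-0.014,0,0,0.5],
  [0,0,0,0,0.5],
  [0,0,0,0,0.5],
  [0,0,0,0,0.5],
])

```text
clock: 18.57
position: [0.5542, -0.1569, 0.2543]
tcp_rot: [[0.248, -0.969, -0.001], [-0.969, -0.248, 0.002], [-0.002, 0.0, -1.0]]
wrist_force: [1.0, -0.1, -4.4]
opening: 0.0593
```

```bash
python3 - <<'E'
from h import *
o=r.get_obs(); print(o['position'],o['tcp_rot'].round(3).tolist(),o['wrist_force'])
s=snap('scene','s11.png'); a=cv2.imread('pics/s11.png'); cv2.imwrite('pics/s11c.png',cv2.resize(a[190:390,120:320],None,fx=3,fy=3,interpolation=cv2.INTER_CUBIC))
E
```

```text
[ 0.55418123 -0.15689136  0.25429419] [[0.248, -0.969, -0.001], [-0.969, -0.248, 0.002], [-0.002, 0.0, -1.0]] [ 0.95272525 -0.05612341 -4.38389789]
```

View pics/s11c.png

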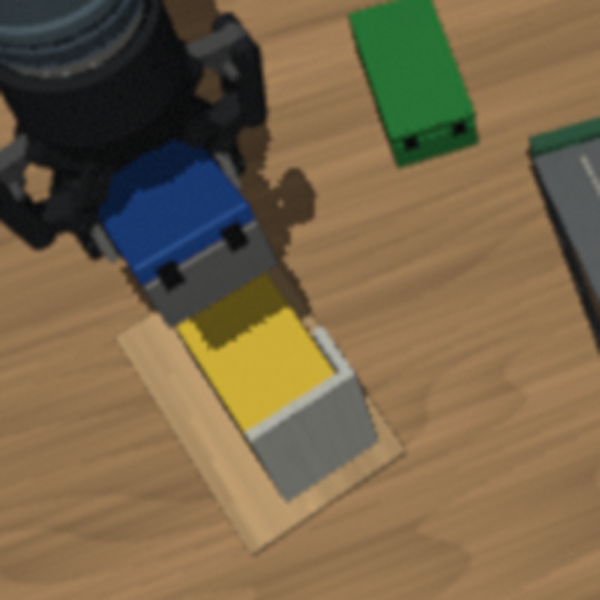

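Request:
servo_tool([
  [0,-0.001,-0.02,0,0.5],
  [0,0,-0.03,0,0.5],
  [0,0,-0.025,0,0.5],
  [0,0,-0.012,0,0.5],
  [0,0,-0.006,0,0.5],
  [0,0,-0.004,0,0.5],
  [0,0,-0.003,0,0.5],
  [0,0,0,0,0.5],
], grip_force=20)

```text
clock: 19.28
position: [0.5553, -0.1606, 0.1556]
tcp_rot: [[0.246, -0.969, 0.002], [-0.969, -0.246, -0.0], [0.001, -0.002, -1.0]]
wrist_force: [-0.2, 0.3, -4.8]
opening: 0.0597
```

Request:
servo_tool([
  [0,0,-0.002,0,0.5],
  [0,0,-0.0015,0,0.5],
  [0,0,0,0,0.5],
])

```text
clock: 19.53
position: [0.5547, -0.161, 0.1517]
tcp_rot: [[0.245, -0.97, 0.001], [-0.97, -0.245, -0.0], [0.001, -0.001, -1.0]]
wrist_force: [-0.6, 0.1, -5.2]
opening: 0.0593
```

Request:
servo_tool([
  [0,0,-0.0015,0,0.5],
  [0,0,-0.0015,0,0.5],
  [0,0,-0.0015,0,0.5],
  [0,0,0,0,0.5],
])

```text
clock: 19.87
position: [0.555, -0.1609, 0.1481]
tcp_rot: [[0.245, -0.969, 0.001], [-0.969, -0.245, -0.001], [0.001, -0.0, -1.0]]
wrist_force: [-2.2, 0.6, 2.5]
opening: 0.0595
```

Request:
servo_tool([
  [0.002,0.0005,-0.0017,0,0.5],
  [0.002,0.0005,-0.0018,0,0.5],
  [0.0019,0.0005,-0.0019,0,0.5],
  [0.0019,0.0005,-0.002,0,0.5],
  [0,0,0,0,0.5],
])

```text
clock: 20.28
position: [0.5635, -0.1588, 0.1404]
tcp_rot: [[0.246, -0.969, 0.002], [-0.969, -0.246, -0.001], [0.001, -0.002, -1.0]]
wrist_force: [-0.4, 0.0, 4.3]
opening: 0.0595
```

Request:
servo_tool([
  [0.0018,0.0004,-0.002,0,0.5],
  [0.0017,0.0004,-0.0021,0,0.5],
  [0.0015,0.0004,-0.0021,0,0.5],
  [0.0015,0.0004,-0.0021,0,0.5],
  [0,0,0,0,0.5],
])

```text
clock: 20.7
position: [0.5699, -0.1572, 0.1325]
tcp_rot: [[0.245, -0.969, 0.002], [-0.969, -0.245, -0.001], [0.001, -0.002, -1.0]]
wrist_force: [-2.4, 0.6, 7.5]
opening: 0.0593
```

```bash
python3 - <<'E'
from h import *
o=r.get_obs(); print(o['position'],o['wrist_force'],o['moment'])
s=snap('scene','s12.png'); a=cv2.imread('pics/s12.png'); cv2.imwrite('pics/s12c.png',cv2.resize(a[220:390,120:290],None,fx=3.5,fy=3.5,interpolation=cv2.INTER_CUBIC))
E
```

```text
[ 0.56989999 -0.15724893  0.13247977] [-2.43310169  0.62227103  7.46052134] [ 0.06526764  0.73333562 -0.05416246]
```

View pics/s12c.png

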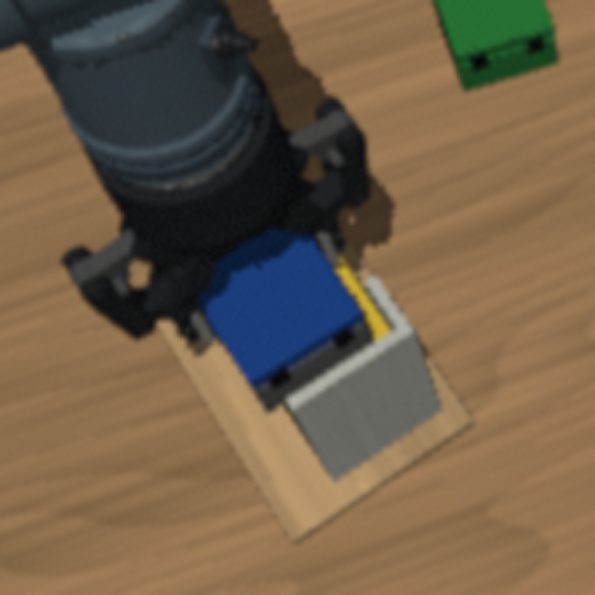

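Request:
servo_tool([
  [0.0003,0,-0.0015,0,0.5],
  [0,0,0,0,0.5],
])

```text
clock: 20.92
position: [0.5699, -0.1572, 0.1324]
tcp_rot: [[0.245, -0.969, 0.001], [-0.969, -0.245, -0.001], [0.001, -0.0, -1.0]]
wrist_force: [-6.7, -0.2, 16.4]
opening: 0.0589
```

Stiff response, so it is flat. I relieve the pressure and slide toward the far plate.

Request:
servo_tool([
  [-0.0003,0,0.0015,0,0.5],
  [0,0,0.0012,0,0.5],
  [0,0,0.0006,0,0.5],
  [0,0,0,0,0.5],
])

```text
clock: 21.25
position: [0.5693, -0.1573, 0.1326]
tcp_rot: [[0.246, -0.969, 0.002], [-0.969, -0.246, 0.0], [0.0, -0.002, -1.0]]
wrist_force: [2.0, -0.4, -0.4]
opening: 0.0593
```

Request:
servo_tool([
  [0.0015,0.0004,0,0,0.5],
  [0.0015,0.0004,0,0,0.5],
  [0.0015,0.0004,0,0,0.5],
  [0,0,0,0,0.5],
])

```text
clock: 21.58
position: [0.5719, -0.1567, 0.1325]
tcp_rot: [[0.244, -0.97, -0.003], [-0.97, -0.244, -0.001], [-0.0, 0.004, -1.0]]
wrist_force: [-3.3, -0.8, 4.1]
opening: 0.0593
```

Request:
servo_tool([
  [0.001,0.0002,0.001,0,0.5],
  [0.001,0.0002,0.0005,0,0.5],
  [0,0,0,0,0.5],
])

```text
clock: 21.83
position: [0.5747, -0.155, 0.1329]
tcp_rot: [[0.246, -0.969, -0.001], [-0.969, -0.246, 0.002], [-0.002, 0.001, -1.0]]
wrist_force: [0.5, 0.1, -5.3]
opening: 0.0593
```

Request:
servo_tool([
  [0.001,0.0002,0,0,0.5],
  [0.001,0.0002,0,0,0.5],
  [0,0,0,0,0.5],
])

```text
clock: 22.08
position: [0.5767, -0.1549, 0.1336]
tcp_rot: [[0.246, -0.969, -0.001], [-0.969, -0.246, 0.001], [-0.001, 0.001, -1.0]]
wrist_force: [0.4, -0.3, -5.1]
opening: 0.0594
```

Request:
servo_tool([
  [0.001,0.0002,-0.0005,0,0.5],
  [0.001,0.0002,0,0,0.5],
  [0.001,0.0002,0,0,0.5],
  [0,0,0,0,0.5],
])

```text
clock: 22.42
position: [0.577, -0.1552, 0.1328]
tcp_rot: [[0.245, -0.969, -0.008], [-0.969, -0.245, -0.001], [-0.001, 0.008, -1.0]]
wrist_force: [-7.2, 0.8, -2.6]
opening: 0.0591
```

Request:
servo_tool([
  [-0.0012,0.0011,0.0003,0,0.5],
  [-0.0007,0.0014,0,0,0.5],
  [-0.0004,0.0015,0,0,0.5],
  [-0.0004,0.0015,0,0,0.5],
  [-0.0003,0.0012,0,0,0.5],
  [0,0,0,0,0.5],
])

```text
clock: 22.92
position: [0.5755, -0.1495, 0.1334]
tcp_rot: [[0.244, -0.97, -0.003], [-0.97, -0.244, -0.002], [0.001, 0.004, -1.0]]
wrist_force: [-4.1, -2.8, -4.8]
opening: 0.0595
```

Request:
servo_tool([
  [-0.0003,0.0012,0,0,0.5],
  [-0.0003,0.0012,0,0,0.5],
  [0,0,0,0,0.5],
])

```text
clock: 23.17
position: [0.5749, -0.1472, 0.1334]
tcp_rot: [[0.244, -0.97, -0.004], [-0.97, -0.244, -0.002], [0.001, 0.004, -1.0]]
wrist_force: [-4.2, -3.4, -4.6]
opening: 0.0594
```

Request:
servo_tool([
  [-0.0003,0.0012,0,0,0.5],
  [-0.0003,0.0012,0,0,0.5],
  [0,0,0,0,0.5],
])

```text
clock: 23.42
position: [0.5744, -0.1456, 0.1334]
tcp_rot: [[0.244, -0.97, -0.003], [-0.97, -0.244, -0.003], [0.002, 0.004, -1.0]]
wrist_force: [-3.5, -4.1, -4.9]
opening: 0.0593
```

Request:
servo_tool([
  [-0.0003,0.0012,-0.0008,0,0.5],
  [-0.0003,0.0012,0,0,0.5],
  [0,0,0,0,0.5],
])

```text
clock: 23.67
position: [0.5744, -0.1454, 0.1334]
tcp_rot: [[0.242, -0.97, -0.002], [-0.97, -0.242, -0.006], [0.005, 0.003, -1.0]]
wrist_force: [-4.9, -7.5, -2.5]
opening: 0.0598
```

Request:
servo_tool([
  [0,0,-0.001,0,0.5],
  [0,0,0,0,0.5],
])

```text
clock: 23.83
position: [0.5744, -0.1454, 0.1328]
tcp_rot: [[0.242, -0.97, -0.002], [-0.97, -0.242, -0.006], [0.005, 0.003, -1.0]]
wrist_force: [-5.0, -5.9, -0.6]
opening: 0.0593
```

Request:
servo_tool([
  [0,0,-0.0007,0,0.5],
  [0,0,0,0,0.5],
  [0,0,0,0,0.75],
  [0,0,0,0,0.85],
  [0,0,0,0,0.95],
  [0,0,0,0,1],
  [0,0,0,0,1],
])

```text
clock: 24.42
position: [0.5766, -0.1394, 0.1324]
tcp_rot: [[0.247, -0.969, 0.003], [-0.969, -0.247, 0.001], [-0.0, -0.003, -1.0]]
wrist_force: [0.3, 0.1, -0.1]
opening: 0.0856
```

Request:
servo_tool([
  [0,0,0.01,0,1],
  [0,0,0.02,0,1],
  [0,0,0.03,0,1],
  [0,0,0.04,0,1],
  [0,0,0.02,0,1],
  [-0.03,0,0,0,1],
  [-0.041,0,0,0,1],
  [-0.041,0,0,0,1],
])

```text
clock: 25.08
position: [0.4636, -0.1398, 0.2528]
tcp_rot: [[0.247, -0.969, 0.003], [-0.969, -0.247, 0.001], [0.0, -0.003, -1.0]]
wrist_force: [-0.4, -0.8, 0.4]
opening: 0.0851
```

Request:
servo_tool([
  [0,0.035,0,0,1],
  [0,0.035,0,0,1],
  [0,0.035,0,0,1],
  [0,0.035,0,0,1],
  [0,0.035,0,0,1],
  [0,0.02,0,0,1],
  [0,0,0,0,1],
  [0,0,0,0,1],
])

```text
clock: 25.75
position: [0.4634, 0.0563, 0.2523]
tcp_rot: [[0.25, -0.968, 0.001], [-0.968, -0.25, -0.0], [0.001, -0.001, -1.0]]
wrist_force: [0.2, -0.6, 0.5]
opening: 0.0857
```

```bash
python3 - <<'E'
from h import *
o=r.get_obs(); print(o['position'],o['clock'],o['wrist_force'],o['opening'])
s=snap('scene','s13.png'); a=cv2.imread('pics/s13.png'); cv2.imwrite('pics/s13c.png',cv2.resize(a[250:380,150:270],None,fx=5,fy=5,interpolation=cv2.INTER_CUBIC)[:600])
s=snap('top','t13.png'); a=cv2.imread('pics/t13.png'); cv2.imwrite('pics/t13c.png',cv2.resize(a[170:290,375:475],None,fx=5,fy=5,interpolation=cv2.INTER_CUBIC))
E
```

```text
[0.46337008 0.05628279 0.25233378] 25.75 [ 0.22808703 -0.62040669  0.533495  ] 0.08566276147139465
```

View pics/s13c.png

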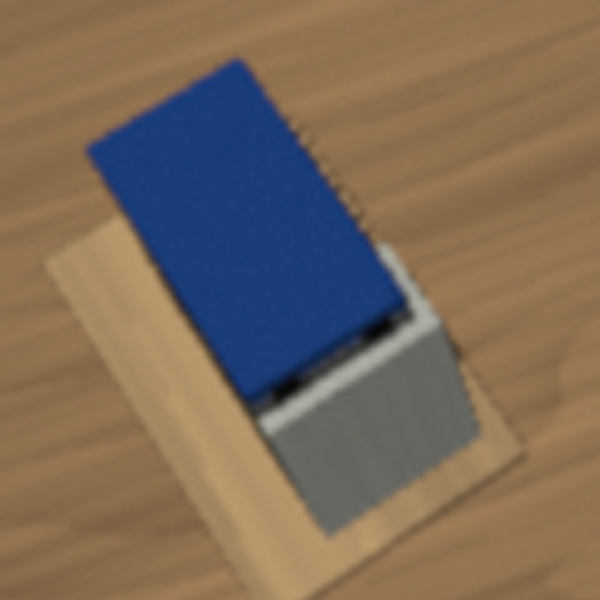

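View pics/t13c.png

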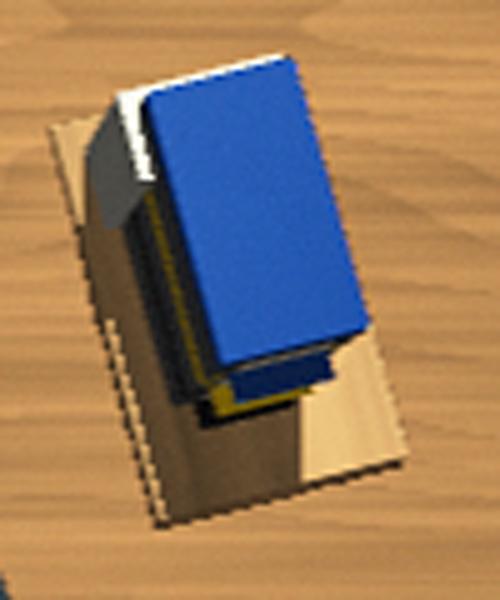

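View pics/s13.png

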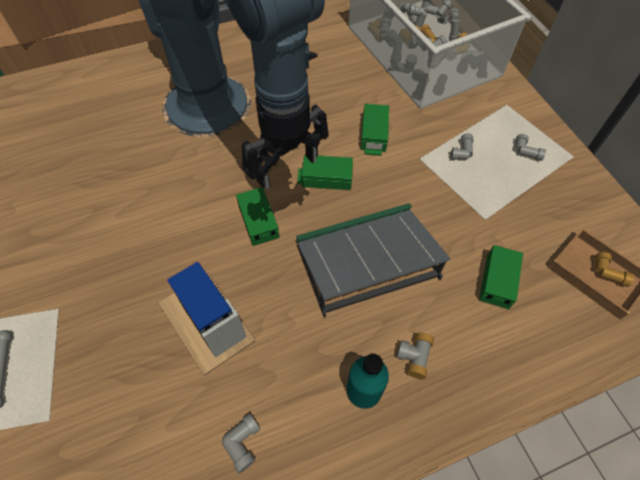

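```bash
python3 - <<'E'
from chk import *
s=r.snapshot('scene'); t=r.snapshot('top')
print('blue scene front+y,front-y,rear+y,rear-y',inst(ray(s,px([(239,58),(88,150),(410,302),(248,400)],5,150,250),.142)))
print('blue top ',inst(ray(t,px([(220,366),(370,325),(145,95),(295,57)],5,375,170),.142)))
print('yellow/black tabs etc top: yellow front+y lid',inst(ray(t,px([(208,383)],5,375,170),.098)))
a=cv2.imread('pics/t13.png'); cv2.imwrite('pics/t13d.png',cv2.resize(a[180:265,395:455],None,fx=7,fy=7,interpolation=cv2.INTER_CUBIC))
E
```

```text
blue scene front+y,front-y,rear+y,rear-y [[-41.9, 37.5], [-41.0, -20.5], [69.9, 37.7], [68.2, -21.0]]
blue top  [[-43.0, 36.5], [-42.0, -23.2], [65.4, 36.1], [65.6, -24.0]]
yellow/black tabs etc top: yellow front+y lid [[-44.5, 34.2]]
```

View pics/t13d.png

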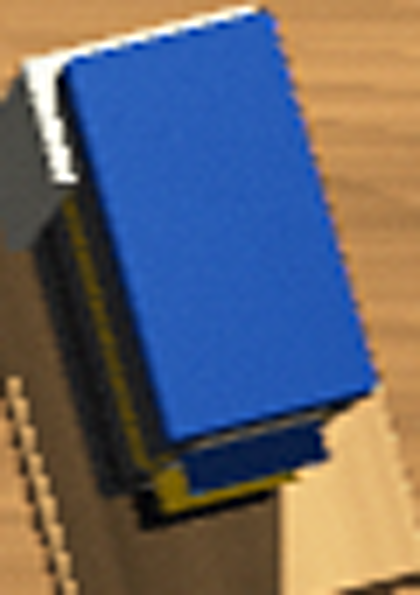

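```bash
python3 -c "
from station import r
print(r.get_obs()['clock']); print(r.sign_off())"
```

```text
25.95
the job is handed in; nothing more can be done
None
```

Both cases are stacked flat on the black-lidded case, yellow first and then blue, with all three foot tabs pointing the same way. I handed the job in at 26 s.

**How it went**
- I gripped each case across its sides, drew it about 15 mm up the slope and lifted it clear.
- I set each one down on its low edge, tipped it flat, slid it to both plates until the force rose to about 6–8 N, and then let go.
- The first pull on the yellow case met about 10 N, because the closing fingers had pressed it onto the rack floor. I took the weight off before drawing it further, and the blue case then slid freely. The highest force I read was about 18 N, in a brief test press to confirm the blue case was flat.

**Last checks**
- **Alignment:** in the final pictures the front and side edges of the three lids line up within about 2–3 mm, which is as fine as I can measure. I can't confirm by eye any gap at the plates smaller than that. Snugness there rests on the force readings, because I made no separate final push.
- **Arm and surroundings:** the arm was clear of everything, and the bottle and fittings were where they started.
- **Disagreement:** one picture fit of the yellow case in the gripper gave a 12° tilt, but the contact height matched 20°, so I went with the contact.

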